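# Unlock the bakery's tip box

### The arm

A 6-joint arm with a two-finger parallel gripper is mounted at the origin on the work surface. World frame = base frame: x ahead of the robot, y to its left, z up, the work surface at z = 0. Lengths are in m, angles in degrees, forces in N, time in s.
With the tool pointing down it reaches from about 0.35 to 0.875 m from the base axis. Payload 4.2 kg.
Tool frame: the origin (TCP) lies midway between the tips of the shut fingers; the grasp point (between the pads) lies 19 mm behind it; z points along the fingers, y is the line along which they close (so a half turn about z gives the same grasp; the last joint's range is limited). The gripper opens to 87 mm and grips with 3 to 60 N. Pads are 19 mm wide; open, the fingers measure 117 mm over their backs; the gripper's body (75 mm by 190 mm) begins 51 mm behind the grasp point.
Start: joints at [87.812, 22.042, 0.453, 0, -68.411, -14.817], TCP at [0.183, 0.598, 0.223] pointing down, gripper open.
Joint ranges: [-179.83, 179.83], [-69.29, 118.12], [-61.27, 80.66], [-181.25, 117.63], [-171.15, -9.14], [-177.46, 177.46]. Speed limits (degrees/s): [159.86, 159.86, 180, 180, 180, 180].

### API

Orientations are given as [roll, pitch, yaw] about the fixed x, y, z axes, in that order (R = Rz(yaw) Ry(pitch) Rx(roll)).
In Python, from workcell import env gives the robot as it stands. The module is installed in compiled form; this text tells all that it offers. Calls block until the motion is done:
- env.goto(position, orientation): joint-space move of the TCP to a pose.
- env.move_straight(position, rotation=None, rate=0.15, force_limit=None): straight line of the TCP; rotation=None keeps the orientation; rate is the mean speed in m/s. With force_limit (N) it stops when the force on the tool has changed by that much, and returns True; else False.
- env.set_joints(angles): joint-space move.
- env.gripper_to(opening, grasp_force=None): opening from 0.0 (shut) to 1.0 (fully open); grasp_force is the grip in N (None keeps the last); returns when the fingers have stopped.
- env.dwell(seconds).
- env.inverse_kinematics(position, orientation): joint angles nearest the present ones, or None.
- env.read_state(): the state.
- env.grab_frame(name): name is "scene" or "top"; returns a dict with "image" (480x640x3 uint8, blue, green, red), "fx", "fy", "cx", "cy" (pixels), "position" and "orientation" of the camera in the world. Camera axes: x right, y up, looking along -z (the intrinsics and any distortion apply to the point x, -y, -z); pixel columns grow to the right and rows downward; lengths in m; the calibration is good to about 2 mm. A picture is of the moment at which its call begins. There is no depth.
A pose or a line that the arm cannot do raises env.Unreachable and nothing moves.
- env.close_job(): hands the job in; it is judged then, once.
Trained networks look in a picture, given as the dict that the camera call returned (one of the last four; its "shot" number tells which), for a name from the list of things; names that differ only in an ending like _2 or _b are one class to them, and where a whole thing is asked for, a point or a joint stands for the part that bears it (a point fixed in the world has none). Each returns a list of dicts, best first, with "score" (0 to 1); they miss things now and then, are a little off and sometimes report something else, mostly with a low value. They report only what shows in the picture. A call takes as long as a camera call.
- env.search_frame(picture, thing): "xyz" ([x, y, z] in m, in world coordinates, good to about 4 mm: the middle of the surface that is visible of it).
- env.trace(picture, thing): "mask" (480x640 bool, what is visible of it).
The state is a dict: "clock": time; "joint_positions": joint angles; "qvel": joint speeds; "joint_torque": joint torques, N m; "position": TCP position; "tool_rot": TCP orientation; "force": force on the tool from outside, world axes, zero at the start; "wrist_torque": the same for the moment, N m; "opening": opening from 0.0 (shut) to 1.0 (fully open); "finger_force": force on a finger pad.
Only numpy, scipy, OpenCV 4.12 (cv2) and the standard library are available. Lean on these libraries where they do the work, as an engineer would, in place of code of your own. Each camera call takes 0.05 s, during which the arm holds its last target. There are 200 camera calls.

### The job

Unlock the tip box on the bakery counter: it is the tall, narrow steel box with a coin slot in its lid. Turn its dial until the pointer stands at the three-dot mark, then slide the bolt fully back towards the dial so that the lid is free. Leave the dial of the low, wide takings box as it is.

Things in the scene. Friction and masses are not known exactly. Their poses are not given: they have to be found in the camera images.
- tip_box: Tip box, dark steel, fixed to the counter; lid 154 x 204 mm (box x by y), flat top at 100 mm; the only box with a coin slot (58 mm slit at box x = 50, y = 45 mm). Origin: centre of its underside, z up. On the lid: the dial, its upright axis at box x = 0, y = -30 mm, and at its +y side the bolt, a flat bar along box y at x = 0, under a guide strap (y 19 to 26) and a keeper (y 77 to 91), both 16 mm high, 22 wide.
- tip_dial_grip (a point): Point on the tip box dial's axis, 30 mm above the lid, inside its black upright bar grip: 56 mm long, 14 mm thick, from 12 to 44 mm above the lid. Under the bar an aluminium disc, radius 42 mm, top 12 mm above the lid, turns with it. The pointer is one end of the bar (white line on the bar, dark line on the disc); the disc's one notch lies opposite.
- tip_three_dots (a point): Middle of the white three-dot mark on the tip box's lid, 56 mm from the dial's axis on its box -y side. Marks of one to five white dots stand round the dial, in this order clockwise from above, 40 degrees apart.
- tip_dial (a joint): Angle of the tip box's dial (rad), growing clockwise from above: 0 at one dot, 0.698 two, 1.396 three, 2.094 four, 2.793 five dots; stops at 0 and 2.793. At value q the pointer's direction, counter-clockwise from box +x seen from above, is -0.175 - q. Starts between 0 and 0.8; light friction (0.08 N m); stays where it is left.
- tip_bolt (a joint): Travel of the tip box's bolt (m) along box -y, towards the dial: 0 locked (nose in the keeper), 0.020 fully drawn back (tail in the disc's notch). 2 N of friction; stays where it is left. Unless the dial stands at three dots within about 10 degrees, the disc stops it within a few mm.
- tip_bolt_post (a point): Centre line of the tip box's bolt post, 35 mm above the lid: a round upright steel post, 16 mm in diameter, from 11 to 47 mm above the lid, by which the bolt is moved. At box x = 0, y = 58 mm when locked, 38 mm when drawn back.
- takings_pointer (a point): Pointer end on the dial of the other box, the takings box, 40 mm from that dial's axis: leave it alone. The takings box is dark steel, fixed, low and wide (184 x 244 mm, lid top at 60 mm), with a carrying handle and no coin slot; its dial and bolt are like the tip box's.

How it is judged (in metres and radians):
On the way, in this order (a step that is already met when the one before it is completed fails the run):
1. the dial is turned to three dots while the bolt is still shut (value of joint tip_dial between 1.146 and 1.646 rad and value of joint tip_bolt below 0.006 m), for 0.1 s.
2. the bolt is drawn back (value of joint tip_bolt above 0.015 m), for 0.1 s.
At the end, for the whole second after the job is handed in: The tip box's bolt is drawn back by at least 15 of its 20 mm, its dial stands within 15 degrees of the three-dot mark, and the takings box's dial stands where it was (within 12 mm at the pointer) (value of joint tip_bolt above 0.015 m and value of joint tip_dial between 1.12 and 1.67 rad and distance of takings_pointer from where it was at the start of the episode below 0.012 m); the robot touches nothing.
It fails at once if the dial of the takings box is turned (pointer moved over 12 mm) (distance of takings_pointer from where it was at the start of the episode above 0.012 m).
It also fails if it takes over 38 s, if anything falls off the work surface, if the arm or the gripper's body presses on something with over 40 N, if the wrist force passes 120 N, or if a joint passes its speed limit or range.

## Working session

There is one attempt and no reset: what is moved stays moved. The work goes in short steps, each a Python script; the robot and the scene stay as the last script left them, time stands still between calls to the robot, and variables do not carry over. Pictures are saved under pics/ and viewed, at most 10 in all, crops included, and the job is handed in when it is done.

```bash
mkdir -p pics; python3 - <<'E'
from workcell import env
import cv2, numpy as np
for n in("scene","top"):
    f=env.grab_frame(n); cv2.imwrite(f"pics/{n}0.png",f["image"])
    print(n,{k:v for k,v in f.items() if k!="image"})
    for t in("tip_box","tip_dial_grip","tip_three_dots","tip_bolt_post","takings_pointer"):
        print(t,[(np.round(d["xyz"],3),round(d["score"],2)) for d in env.search_frame(f,t)[:3]])
print(env.read_state())
E
```

```text
scene {'fx': 440.5753706467801, 'fy': 440.5753706467801, 'cx': 312.9897887326636, 'cy': 242.064810850159, 'position': array([1.12678613, 0.4974947 , 0.63338674]), 'orientation': array([ 55.68469717,  -0.44110227, 131.13980774]), 'shot': 1}
tip_box [(array([0.618, 0.284, 0.094]), 0.57)]
tip_dial_grip [(array([0.604, 0.242, 0.112]), 0.58)]
tip_three_dots [(array([0.624, 0.285, 0.097]), 0.72)]
tip_bolt_post [(array([0.561, 0.321, 0.114]), 0.95)]
takings_pointer [(array([ 0.544, -0.299,  0.072]), 0.65)]
top {'fx': 522.7555597651773, 'fy': 522.7555597651773, 'cx': 322.3870153365072, 'cy': 246.00197192890462, 'position': array([ 0.39831702, -0.02012542,  1.12341237]), 'orientation': array([ 9.43724013e+00,  2.44935117e-02, -9.16267715e+01]), 'shot': 2}
tip_box []
tip_dial_grip [(array([0.59 , 0.236, 0.11 ]), 0.92)]
tip_three_dots [(array([0.57 , 0.263, 0.1  ]), 0.69)]
tip_bolt_post [(array([0.565, 0.315, 0.108]), 0.73)]
takings_pointer [(array([ 0.53 , -0.311,  0.072]), 0.63)]
{'clock': 0.6, 'joint_positions': array([ 8.78117319e+01,  2.20399640e+01,  4.51922554e-01, -2.60923918e-03,
       -6.84126053e+01, -1.48169602e+01]), 'qvel': array([-0.07871897, -0.02302875,  0.05089641, -0.0459892 , -0.04418429,
       -0.01630517]), 'joint_torque': array([-3.20811669e-04, -3.90212274e+01,  1.87535369e+01,  4.22265664e+00,
        1.54071796e-02, -2.92004893e-05]), 'position': array([0.18274027, 0.59764475, 0.22255658]), 'tool_rot': array([ 1.79998754e+02,  2.18014919e-03, -1.70061883e+01]), 'force': array([ 0.54932095, -0.07941819,  0.62346994]), 'wrist_torque': array([-0.01684553,  0.04154282,  0.01998731]), 'finger_force': 0.0, 'opening': 1.0012067592594247}
```

View pics/scene0.png

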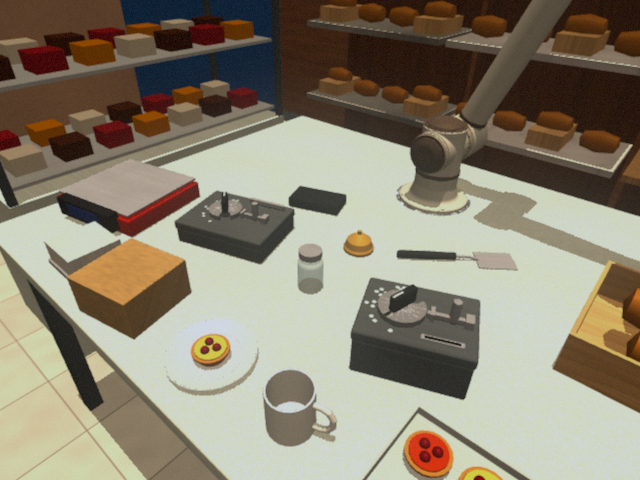

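View pics/top0.png

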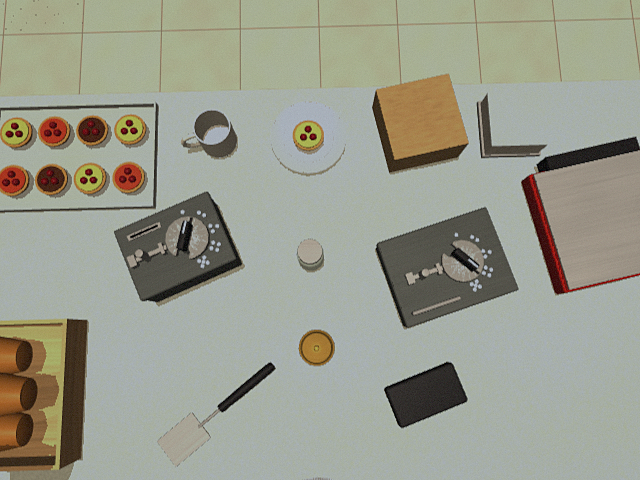

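Top view: the tip box is on the left, around (178,245), with its slot at (145,231). The takings box is at (447,265). I'll enlarge the tip box to pick landmarks.

```bash
python3 - <<'E'
import cv2
a=cv2.imread("pics/top0.png")[180:310,100:260]; cv2.imwrite("pics/c1.png",cv2.resize(a,None,fx=4.6,fy=4.6,interpolation=cv2.INTER_CUBIC))
a=cv2.imread("pics/scene0.png")[270:395,340:490]; cv2.imwrite("pics/c2.png",cv2.resize(a,None,fx=4.6,fy=4.6,interpolation=cv2.INTER_CUBIC))
E
```

```text
(no output)
```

View pics/c1.png

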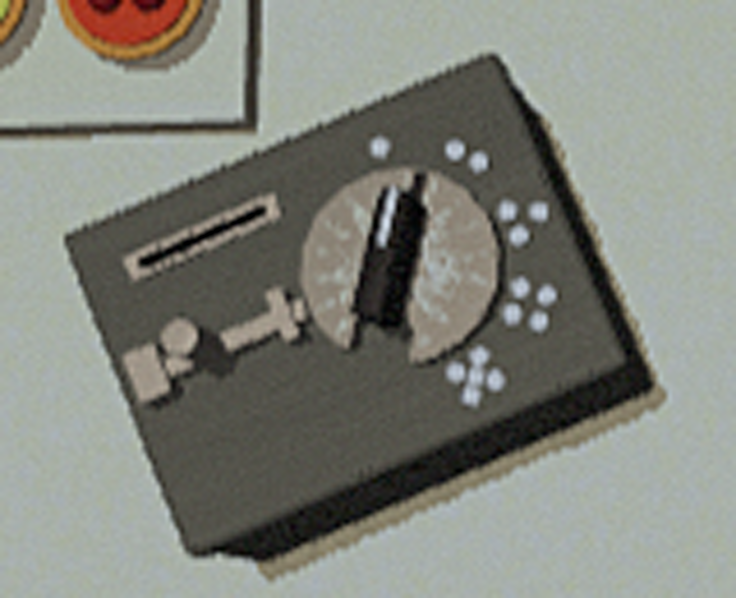

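View pics/c2.png

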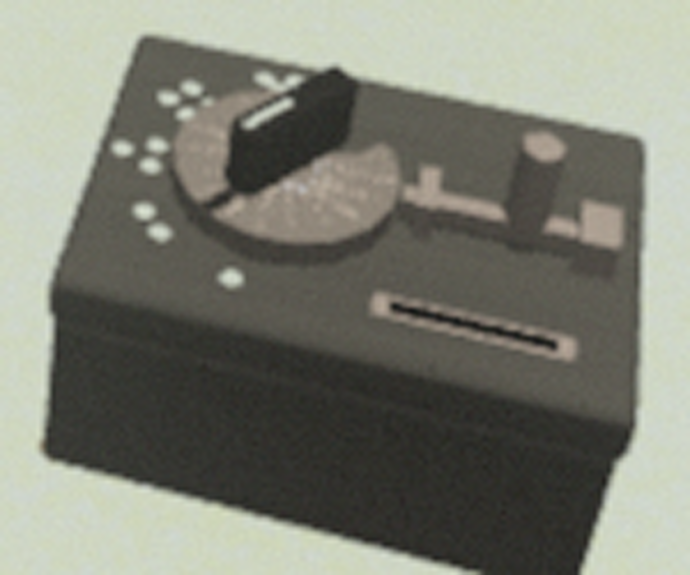

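```bash
cat >h.py <<'E'
import numpy as np
from scipy.spatial.transform import Rotation as R
def proj(f,P):
    p=(np.asarray(P)-f["position"])@R.from_euler("xyz",f["orientation"],degrees=True).as_matrix()
    return np.c_[f["cx"]+f["fx"]*p[:,0]/-p[:,2], f["cy"]+f["fy"]*p[:,1]/p[:,2]]
def world(B,x,y,yaw):
    return np.asarray(B)@R.from_euler("z",yaw).as_matrix().T+[x,y,0]
E
python3 - <<'E'
from workcell import env
from h import *
from scipy.optimize import least_squares
F={n:env.grab_frame(n) for n in("top","scene")}
pol=lambda r,a,z:[r*np.cos(np.radians(a)),-30+r*np.sin(np.radians(a)),z]
B=np.array([pol(56,-10,100),pol(56,-50,100),pol(56,-90,100),[77,-102,100],[77,102,100],[-77,102,100],[50,45,100],[0,58,147],[0,-30,112],[0,84,116]])/1e3
uv={"top":np.array([(380,147),(467,155),(522,220),(496,55),(66,238),(193,555),(204,236),(180,336),(400,265),(148,372)]),
"scene":np.array([(231,278),(152,222),(143,153),(55,300),(634,435),(643,138),(473,327),(543,147),(290,168),(603,225)])}
off={"top":(100,180),"scene":(340,270)}
px={k:(v+.5)/4.6-.5+off[k] for k,v in uv.items()}
for ks in (["top"],["scene"],["top","scene"]):
    fun=lambda p:np.concatenate([(proj(F[k],world(B,*p))-px[k]).ravel() for k in ks])
    s=least_squares(fun,[.58,.27,.4],loss="soft_l1"); print(ks,np.round(s.x[:2],4),np.degrees(s.x[2]),np.round(fun(s.x).reshape(-1,2),1).tolist())
p=s.x; np.save("pose.npy",p)
# pointer: dark line on disc (z .112, r ~.040) and notch
def fq(v): 
    a=-.175-v[0]; L=[[v[1]*np.cos(a),-.03+v[1]*np.sin(a),.112]]
    return np.concatenate([(proj(F["top"],world(L,*p))-((np.array([420,178])+.5)/4.6-.5+off["top"])).ravel(),(proj(F["scene"],world(L,*p))-((np.array([215,202])+.5)/4.6-.5+off["scene"])).ravel()])
s=least_squares(fq,[.4,.04]); print("q,r",s.x,s.fun)
print(world([[0,-.03,.13],[0,.058,.135]],*p))
E
```

```text
['top'] [0.5798 0.2693] 22.784892636268776 [[0.3, 0.2], [0.3, 0.2], [1.3, -0.5], [-0.3, -1.9], [-1.5, -0.7], [-1.2, 1.0], [0.1, 0.3], [0.1, 0.2], [0.2, 0.0], [0.1, 0.2]]
['scene'] [0.5813 0.2694] 22.389805370854493 [[-0.0, 0.8], [0.0, 0.6], [-0.9, 0.4], [-1.4, -3.9], [1.2, -1.5], [1.5, -0.3], [-0.1, 0.5], [0.5, -0.0], [-0.7, -0.8], [-0.0, 0.4]]
['top', 'scene'] [0.5804 0.2693] 22.61278064201908 [[0.4, -0.1], [0.4, 0.0], [1.3, -0.7], [-0.1, -2.0], [-1.4, -1.1], [-1.4, 0.6], [0.2, -0.1], [0.1, -0.2], [0.3, -0.2], [0.1, -0.2], [0.3, 0.5], [0.3, 0.4], [-0.7, 0.3], [-1.0, -4.1], [1.6, -2.0], [1.5, -0.8], [0.2, 0.0], [0.7, -0.5], [-0.5, -1.0], [0.2, -0.0]]
q,r [0.43855733 0.03783674] [0.34331814 0.23331002 0.08895237 0.46154723]
[[0.59189627 0.24156411 0.13      ]
 [0.55806016 0.32279907 0.135     ]]
```

The pose fits to sub-pixel at the good landmarks. The dial stands at q ≈ 0.44, so the bar points at about -12.5° in world. Next I grasp the bar, check it, then turn.

```bash
python3 - <<'E'
from workcell import env
from h import *
import cv2
p=np.load("pose.npy"); d=world([[0,-.03,0]],*p)[0]; y0=np.degrees(p[2]-.175-.439); y1=np.degrees(p[2])-90
at=lambda z:[d[0],d[1],z]
print(y0,y1,[env.inverse_kinematics(at(.117),[180,0,y]) for y in(y0,y1)])
env.goto(at(.22),[180,0,y0])
env.gripper_to(.6)
print(env.move_straight(at(.117),rate=.08,force_limit=10))
env.gripper_to(0,grasp_force=20)
s=env.read_state(); print(s["clock"],s["position"],s["tool_rot"],s["force"],s["wrist_torque"],s["opening"],s["finger_force"])
cv2.imwrite("pics/g.png",cv2.resize(env.grab_frame("scene")["image"][200:400,300:520],None,fx=2.7,fy=2.7))
E
```

```text
-12.566827979013466 -67.38721935798092 [array([ 3.66766851e+01,  2.83501439e+01, -5.39096257e+00,  2.54444375e-14,
       -5.62588935e+01,  4.07564869e+01]), array([ 36.67668513,  28.35014393,  -5.39096257,   0.        ,
       -56.2588935 , -14.06390449])]
False
5.7083 [0.59190467 0.24162721 0.11700736] [-1.79997594e+02 -2.15321155e-03 -1.25558875e+01] [-0.32275828  0.79213907 -0.3787243 ] [0.03589033 0.01552062 0.0454737 ] 0.15708939724393287 20.000169784761965
```

View pics/g.png

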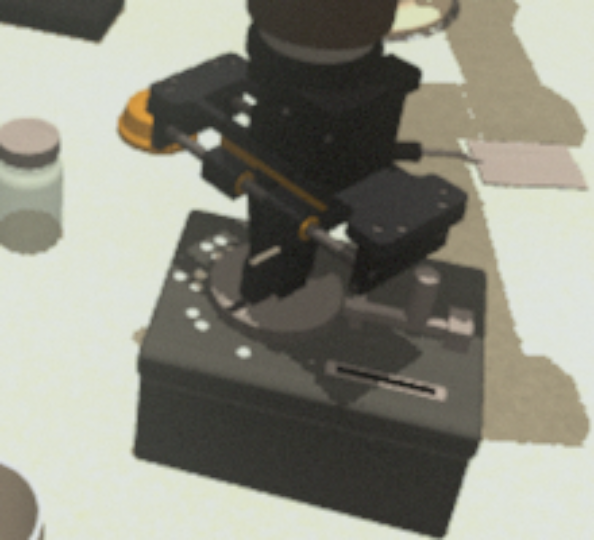

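The bar is held between the pads (opening ≈ 14 mm, side force below 1 N), with the dark pointer line at (237,307) still ahead of the fingers. I'll turn it in place, release, retreat and look.

```bash
python3 - <<'E'
from workcell import env
from h import *
import cv2
p=np.load("pose.npy"); d=world([[0,-.03,0]],*p)[0]; y0=np.degrees(p[2]-.175-.439); y1=np.degrees(p[2])-90
at=lambda z:[d[0],d[1],z]
for y in np.linspace(y0,y1,8)[1:]: env.goto(at(.117),[180,0,y])
s=env.read_state(); print(s["clock"],s["tool_rot"],s["force"],s["wrist_torque"],s["opening"])
env.gripper_to(.5); env.move_straight(at(.2),rate=.12)
b=world([[0,.078,.2]],*p)[0]; env.move_straight(b,rate=.15)
print(env.read_state()["clock"])
a=env.grab_frame("scene")["image"][240:400,330:500]; t=env.grab_frame("top")["image"][180:310,100:260]
cv2.imwrite("pics/t.png",np.hstack([cv2.resize(a,(400,400)),cv2.resize(t,(400,400))]))
E
```

```text
7.5667 [ 1.79885460e+02 -3.07054055e-02 -6.71055319e+01] [-3.82565845 -4.46135763  4.14038503] [-1.12267048  0.88686156 -0.08998279] 0.16090578396827893
10.0833
```

View pics/t.png

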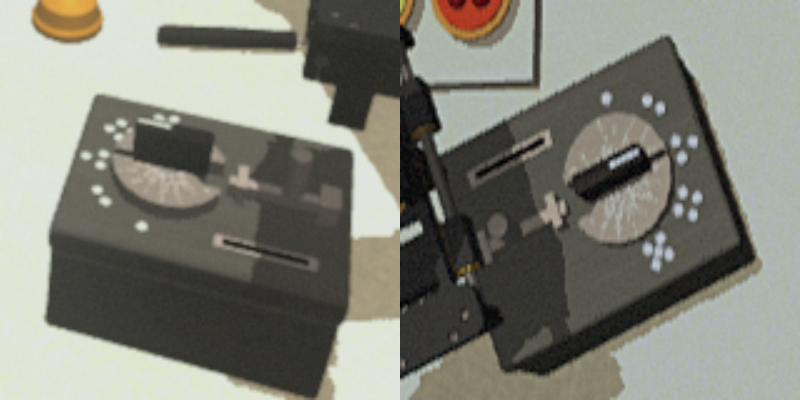

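The pointer line, at (662,153) in the top crop, stands at the three-dot mark (681,148). The notch faces the bolt tail, which is still locked. Now I draw the bolt.

```bash
python3 - <<'E'
from workcell import env
from h import *
import cv2
p=np.load("pose.npy"); y1=np.degrees(p[2])-90
at=lambda y,z:world([[0,y,z]],*p)[0]
env.goto(at(.058,.2),[180,0,y1])
print(env.move_straight(at(.058,.119),rate=.08,force_limit=10))
env.gripper_to(0,grasp_force=30)
s=env.read_state(); print(s["clock"],s["position"],s["force"],s["opening"])
print(env.move_straight(at(.037,.119),rate=.03,force_limit=18))
s=env.read_state(); print(s["clock"],(s["position"]-at(.058,.119)),s["force"],s["opening"])
env.gripper_to(.5); env.move_straight(at(.037,.2),rate=.12); env.move_straight(at(.14,.22),rate=.15)
s=env.read_state(); print(s["clock"],s["force"])
a=env.grab_frame("scene")["image"][240:400,330:500]; t=env.grab_frame("top")["image"][180:310,100:260]
cv2.imwrite("pics/u.png",np.hstack([cv2.resize(a,(400,400)),cv2.resize(t,(400,400))]))
E
```

```text
False
12.2 [0.55719744 0.32237597 0.11903314] [-4.29796852 -0.63197189  2.85856559] 0.174742338435671
False
13.05 [ 6.90474148e-03 -1.88954287e-02  5.69019215e-05] [-7.13108055  2.61233935  3.55235523] 0.17045168054576737
15.5167 [-0.15930739  0.17643887  0.38839713]
```

View pics/u.png

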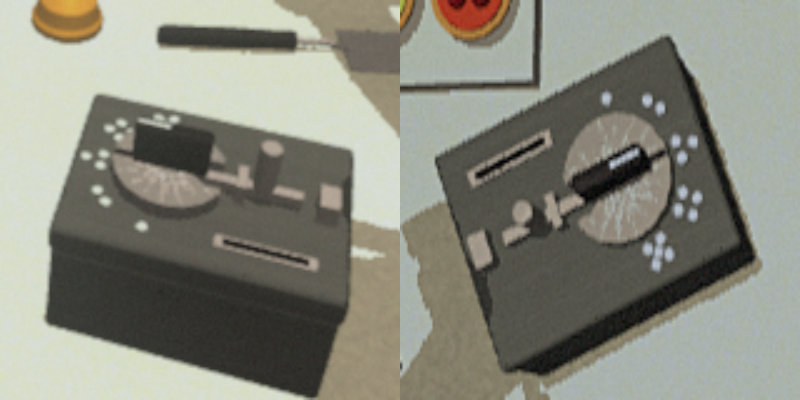

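The bolt tail is in the notch and the nose is out of the keeper. The post moved from (497,223) to (522,211), about 20 mm. The dial is still at three dots and the arm is clear, so I'm handing in.

```bash
python3 -c "
from workcell import env
print(env.close_job())"
```

```text
the job is handed in; nothing more can be done
None
```

I turned the tip box's dial to three dots, drew its bolt back about 20 mm, left the takings box's dial untouched, and handed the job in at about 15.6 s; no verdict came back.

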